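# Shake the loose pins out of the offertory box

## Robot

A 7-joint arm with a two-finger parallel gripper is mounted at the origin on the work surface. World frame = base frame: x ahead of the robot, y to its left, z up, the work surface at z = 0. Lengths are in mm, angles in rad, forces in N, time in s.
With the tool pointing down it reaches from about 400 to 875 mm from the base axis. Payload 4.4 kg.
Tool frame: the origin (TCP) lies midway between the tips of the shut fingers; the grasp point (between the pads) lies 19 mm behind it; z points along the fingers, y is the line along which they close (so a half turn about z gives the same grasp; the last joint's range is limited). The gripper opens to 85 mm and grips with 20 to 120 N. Pads are 22 mm wide; open, the fingers measure 114 mm over their backs; the gripper's body (76 mm by 85 mm) begins 54 mm behind the grasp point. The pads swing forward as they close: fully open they stand 13 mm farther back than shut.
Start: joints at [1.144, 0.628, 0.038, 1.517, -0.027, 0.996, -0.02], TCP at [229.494, -608.154, 198.113] pointing down, gripper open.
Joint ranges: [-3.06, 3.06], [-0.37, 2.12], [-1.25, 1.32], [0.18, 2.47], [-1.1, 4.24], [0.23, 1.98], [-2.94, 2.94]. Speed limits (rad/s): [2.57, 2.57, 3.14, 3.14, 3.14, 3.14, 3.14].

## Interface

Orientations are given as [roll, pitch, yaw] about the fixed x, y, z axes, in that order (R = Rz(yaw) Ry(pitch) Rx(roll)).
In Python, from cell import read_state, get_image, finish_job gives the robot as it stands.
- The arm moves only by the tool send_rows, never from a script. Its argument "series" is a list of rows, each an object of numbers: "ax", "ay", "az": the turn, a rotation vector about the tool's x, y, z in rad; "dx", "dy", "dz": the shift along the tool's x, y, z in cm; "hand": the closure, from 0 (fully open) to 1 (shut). In form: [{"ax": .., "ay": .., "az": .., "dx": .., "dy": .., "dz": .., "hand": ..}, ...]. A call has 1 to 10 rows; each row is the pose to reach, as a shift and turn from the pose commanded when the call began, along the tool's axes at that moment; what a row does not reach only later rows make up. A row lasts 1/10 s, in which the tool goes at most 50 mm and 8.59 degrees, less where a joint would pass 70% of its speed; a pose out of reach is approached as far as the arm can. A call with a gripper value outside its range is refused whole. The fingers move at their own pace and stop on an object; the grip force is fixed at half the most. Time passes only in rows, so rows that repeat a pose let the fingers close. It gives the time, the measured TCP pose, the force, the opening and the grip force at its end, in the units of the state.
- read_state(): the state, without advancing time (a new reading comes with each control period).
- get_image(name): name is "side" or "top" or "wrist"; returns a dict with "pixels" (480x640x3 uint8, red, green, blue), "mtx" (3x3 intrinsics, pixels), "k1" (the pictures are not rectified: a ray, as slopes to the right and down, at radius r is drawn at 1 + k1 r^2 times it, then the intrinsics apply), "R" (3x3) and "t" (3): a world point X has camera coordinates R X + t. Camera axes: x right, y down, z forward; pixel columns grow to the right and rows downward; lengths in mm; the calibration is good to about 2 mm. A picture is of the moment at which its call begins. There is no depth.
- finish_job(): hands the job in; it is judged then, once.
The state is a dict: "clock": time; "qpos": joint angles; "qd": joint speeds; "tau": joint torques, N m; "eef_pos": TCP position; "tool_rot": TCP orientation; "force": force on the tool from outside, world axes, zero at the start; "torque": the same for the moment, N m; "width": finger opening in mm; "gripper_force": force on a finger pad.
Only numpy, scipy, OpenCV 4.12 (cv2) and the standard library are available. Lean on these libraries where they do the work, as an engineer would, in place of code of your own. Each camera call takes 0.05 s, during which the arm holds its last target. There are 200 camera calls.

## Task

Two loose iron hinge pins are rattling inside the locked wooden offertory box. Pick the box up off its foam pad, hold it in the air with the coin slot facing down low over the foam-lined tray (the slot no more than 30 cm above the bench), and tip and shake it until both pins have lined up with the slot and dropped out into the tray; do not knock the box against the tray or drop it. Then lay the box on its back on the pad again and let go, leaving the jar, the finial and the brush where they stand.

Things in the scene. Friction and masses are not known exactly. Their poses are not given: they have to be found in the camera images.
- box_center (a point): Centre (and centre of mass) of the closed, locked dark-oak offertory box with iron straps: 110 mm tall (own x), 64 mm wide (own y), 70 mm deep (own z), 0.2 to 0.3 kg. It starts lying on its back: own z points up through the front with the brass lock plate, own -x out of the slotted top, roughly towards the robot. Its two bare sides, 64 mm apart in y, can be pinched from above.
- box_slot (a point): Centre of the coin slot in the outer face of the box's top, 55 mm along own -x from the box's centre (same axes as box_center). The slot goes straight through the 6 mm top, in a brass plate; it is 32 mm long (own y) and 11 mm wide (own z), in the middle of the top.
- pin1_center (a point): Middle of one loose iron hinge pin: dark grey, 28 mm long (own x), round shank 6.6 mm thick, ball head 9.6 mm across at its +x end, 11 g. Both pins start inside the box, unseen, lying at any angle on the inside of its back. They roll and slide freely (friction about 0.3); a pin leaves only when it points along the slot over it, or end-on; crosswise, it rolls over the slot and stays in.
- pin2_center (a point): Middle of the other loose hinge pin, just like the first. With the box tipped slot down over its back they gather where back meets top; from there, lying parallel to the slot, they roll across it when tipped some 10 degrees past upside down. Crosswise ones roll sideways when the box leans to a side, and turn as they do so (the head is thicker). One that misses is gathered by tipping back.
- tray: Fixed open aluminium tray lined with white foam, 240 mm (own x) by 180 mm (own y), 30 mm high, wall 4 mm; origin under its centre at bench level; inner floor 9 mm above the bench. Pad and tray may stand on either side.
- pad: Fixed grey foam pad, 170 mm (own x) by 130 mm (own y), 30 mm thick; origin under its centre at bench level, so the box lies with its back 30 mm above the bench.
- box: The same offertory box; origin at the centre of its back (its underside on the pad), 35 mm below its centre; same axes as box_center. Walls are 6 mm thick; the smooth hollow inside is 98 mm (x) by 52 mm (y) by 58 mm (z). Pinched lightly or off its centre, it can turn between the fingers.
- pin1: The first pin, origin at its middle (as pin1_center).
- pin2: The second pin, origin at its middle.
- jar: Bystander: closed jar 52 mm across, 75 mm high, standing; origin at its foot.
- finial: Bystander: turned wooden finial 48 mm across, 86 mm high, standing; origin at its foot.
- brush: Bystander: flat brush 190 mm long (own x), 42 mm wide, 20 mm high, lying between the robot and the work; origin at its middle, on the bench.
Things that resemble listed ones, but are neither listed nor needed, are in the scene too. Leave any blue or orange look-alike of the pad alone. Of the things that look like the box, the larger one is meant.

How it is judged:
By the outcome, as a careful person would: the job done as asked, in the order asked, and still so for the second after the job is handed in, with the robot touching nothing.
It also fails if it takes over 64 s, if anything falls off the work surface, if the arm or the gripper's body presses on something with over 40 N, if the wrist force passes 120 N, or if a joint passes its speed limit or range.

## Working session

There is one attempt and no reset: what is moved stays moved. The work goes in short steps, Python scripts to look and compute and a tool call to move; the robot and the scene stay as the last step left them, time stands still between calls to the robot, and variables do not carry over. Pictures are saved under pics/ and viewed, at most 10 in all, crops included, and the job is handed in when it is done.

Besides the shell and the picture viewer there is one more tool, called after ">>>" by a JSON object that holds its "fn" and its "kwargs". send_rows: Moves the arm, as the interface text tells. Its arguments: {"type":"object","properties":{"series":{"type":"array","items":{"type":"object","properties":{"ax":{"type":"number"},"ay":{"type":"number"},"az":{"type":"number"},"dx":{"type":"number"},"dy":{"type":"number"},"dz":{"type":"number"},"hand":{"type":"number"}}}}},"required":["series"]}

```bash
mkdir -p pics; ls; cat > h.py <<'E'
import numpy as np, cv2
from cell import read_state,get_image,finish_job
from scipy.spatial.transform import Rotation as Rn
def snap(n,f):
    d=get_image(n); cv2.imwrite('pics/'+f,d['pixels'][:,:,::-1]); np.savez('pics/'+f+'.npz',**d); return d
def load(f): return dict(np.load('pics/'+f+'.npz'))
def ray(d,u,v):
    K=np.array(d['mtx'],float); k=float(d['k1']); p=np.linalg.inv(K)@[u,v,1]; q=p[:2]; x=q.copy()
    for _ in range(30): x=q/(1+k*(x@x))
    R=np.array(d['R']);t=np.array(d['t']); return -R.T@t, R.T@np.r_[x,1]
def at(d,u,v,z):
    c,r=ray(d,u,v); return c+r*(z-c[2])/r[2]
def proj(d,X):
    p=np.array(d['R'])@np.array(X,float)+np.array(d['t']); x=p[:2]/p[2]; x=x*(1+float(d['k1'])*(x@x)); return (np.array(d['mtx'])@np.r_[x,1])[:2]
E
python3 - <<'E'
from h import *
s=read_state(); print(s)
for n in('top','side'): d=snap(n,n+'0.png'); print(n,-np.array(d['R']).T@d['t'],d['k1'])
E
```

```text
pics
{'clock': 0.0, 'qpos': array([ 1.14418909,  0.62932104,  0.03846793,  1.5183734 , -0.0269965 ,
        0.99630795, -0.01998292]), 'qd': array([-0.00061059,  0.00011634, -0.0002417 , -0.00246578,  0.00047172,
       -0.00046332,  0.00031745]), 'tau': array([ 2.32719340e-04, -5.63404477e+01,  1.22620538e+00, -1.93445742e+01,
        1.09278836e-02,  1.06799137e-02,  2.74070908e-05]), 'eef_pos': array([ 229.235621  , -607.49695985,  197.20416533]), 'tool_rot': array([-3.13970210e+00,  4.20427899e-05,  3.60805127e-01]), 'force': array([-0.71537981,  0.68554431, -0.03622014]), 'torque': array([0.0139293 , 0.05925076, 0.0166141 ]), 'gripper_force': 0.0, 'width': 85.27887865223478}
top [ 464.79490177 -157.18410717 1568.9598697 ] -0.01567033316917188
side [ 423.87544549 -697.12347647  703.53473622] -0.08064540600035766
```

View pics/top0.png

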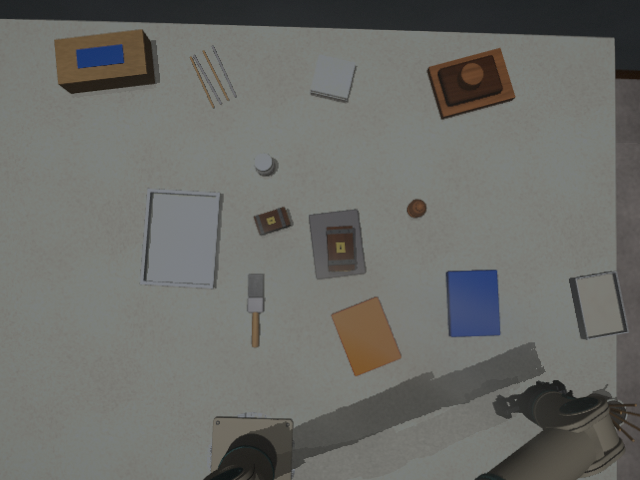

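View pics/side0.png

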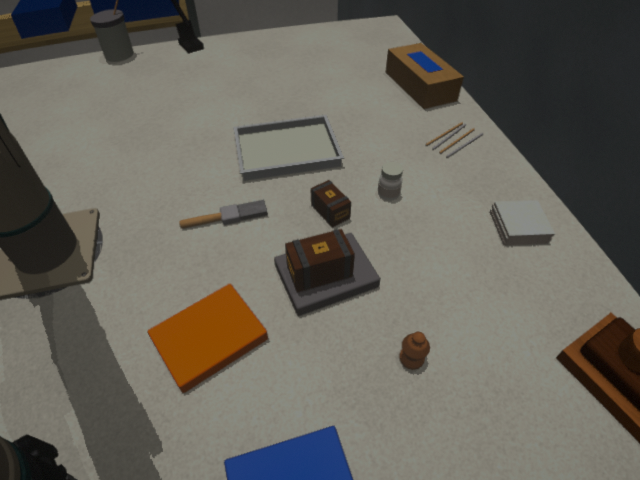

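Top view: box at (341,248) on the grey pad (337,243), tray at (181,239), jar (265,165), finial (417,208), brush (255,310), small look-alike box (272,221).

```bash
python3 - <<'E'
from h import *
d=load('top0.png')
for n,(u,v),z in [('base',(252,460),0),('box',(341,248),100),('pad',(337,243),30),('tray',(181,239),30),('jar',(265,163),75),('fin',(417,207),86),('brush',(255,310),10)]: print(n,at(d,u,v,z).round())
for n,L,z in [('tray',[(147,190),(220,192),(214,288),(140,285)],30),('pad',[(309,213),(359,209),(366,275),(315,279)],30)]:
    P=[at(d,*p,z) for p in L]; print(n,np.round(P,0).tolist(),np.mean(P,0).round(),[np.linalg.norm(P[i]-P[i-1]).round() for i in range(4)])
im=d['pixels'][200:290,295:380]; a=cv2.resize(im,None,fx=7,fy=6.6,interpolation=2)
a=np.clip(a.astype(float)*1.8,0,255).astype('uint8'); 
cv2.imwrite('pics/c1.png',a[:,:,::-1])
E
```

```text
base [-4. -3.  0.]
box [ 545. -214.  100.]
pad [ 562. -205.   30.]
tray [560. 199.  30.]
jar [757. -15.  75.]
fin [ 655. -402.   86.]
brush [382.   3.  10.]
tray [[685.0, 294.0, 30.0], [686.0, 103.0, 30.0], [436.0, 108.0, 30.0], [438.0, 300.0, 30.0]] [561. 201.  30.] [np.float64(247.0), np.float64(191.0), np.float64(250.0), np.float64(191.0)]
pad [[638.0, -130.0, 30.0], [652.0, -260.0, 30.0], [481.0, -283.0, 30.0], [467.0, -151.0, 30.0]] [ 560. -206.   30.] [np.float64(172.0), np.float64(131.0), np.float64(173.0), np.float64(132.0)]
```

View pics/c1.png

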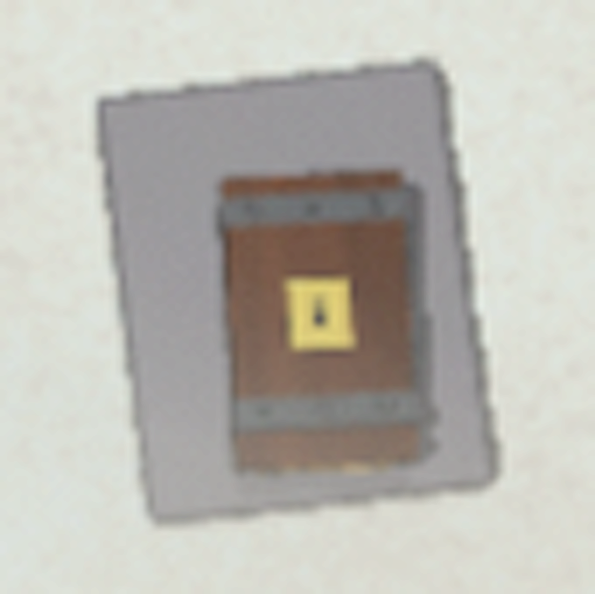

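```bash
cat >> h.py <<'E'
def go(P,yaw=None,s=None):
    "shift cm & az in tool frame from current pose to TCP P (tool down)"
    s=s or read_state(); R=Rn.from_euler('xyz',s['tool_rot'])
    d=R.inv().apply(np.array(P)-s['eef_pos'])/10; out=[d.round(2)]
    if yaw is not None: out.append((R.inv()*Rn.from_euler('xyz',[np.pi,0,yaw])).as_rotvec().round(3))
    return out
E
python3 - <<'E'
from h import *
d=load('top0.png')
C=[(222,187),(408,182),(420,463),(236,470)]
P=np.array([at(d,295+x/7,200+y/6.6,100) for x,y in C]); print(P.round(),P.mean(0).round(1),[np.linalg.norm(P[i]-P[i-1]).round() for i in range(4)])
e=P[0]-P[3];f=P[1]-P[2]; print(np.arctan2(e[1],e[0]),np.arctan2(f[1],f[0]))
g=P[0]-P[1];h=P[3]-P[2]; print(np.arctan2(-g[0],g[1]),np.arctan2(-h[0],h[1]))
print(go([P.mean(0)[0],P.mean(0)[1],190],.06))
E
```

```text
[[ 593. -177.  100.]
 [ 597. -243.  100.]
 [ 492. -250.  100.]
 [ 487. -185.  100.]] [ 542.2 -213.4  100. ] [np.float64(106.0), np.float64(66.0), np.float64(106.0), np.float64(65.0)]
0.07538919353062379 0.06594196925806549
0.058778704505751234 0.06989402053764546
[array([ 43.19, -25.83,   0.77]), array([-0.002,  0.   ,  0.301])]
```

>>> {"fn": "send_rows", "kwargs": {"series": [{"az": 0.29, "dx": 43.4, "dy": -25.8, "dz": 0.5, "hand": 0}, {"az": 0.29, "dx": 43.4, "dy": -25.8, "dz": 0.5, "hand": 0}, {"az": 0.29, "dx": 43.4, "dy": -25.8, "dz": 0.5, "hand": 0}, {"az": 0.29, "dx": 43.4, "dy": -25.8, "dz": 0.5, "hand": 0}, {"az": 0.29, "dx": 43.4, "dy": -25.8, "dz": 0.5, "hand": 0}, {"az": 0.29, "dx": 43.4, "dy": -25.8, "dz": 0.5, "hand": 0}, {"az": 0.29, "dx": 43.4, "dy": -25.8, "dz": 0.5, "hand": 0}, {"az": 0.29, "dx": 43.4, "dy": -25.8, "dz": 0.5, "hand": 0}, {"az": 0.29, "dx": 43.4, "dy": -25.8, "dz": 0.5, "hand": 0}, {"az": 0.29, "dx": 43.4, "dy": -25.8, "dz": 0.5, "hand": 0}]}}

```text
invalid input at $.series[0]: expected keys ax, ay, az, dx, dy, dz, hand
```

>>> {"fn": "send_rows", "kwargs": {"series": [{"ax": 0, "ay": 0, "az": 0.29, "dx": 43.4, "dy": -25.8, "dz": 0.5, "hand": 0}, {"ax": 0, "ay": 0, "az": 0.29, "dx": 43.4, "dy": -25.8, "dz": 0.5, "hand": 0}, {"ax": 0, "ay": 0, "az": 0.29, "dx": 43.4, "dy": -25.8, "dz": 0.5, "hand": 0}, {"ax": 0, "ay": 0, "az": 0.29, "dx": 43.4, "dy": -25.8, "dz": 0.5, "hand": 0}, {"ax": 0, "ay": 0, "az": 0.29, "dx": 43.4, "dy": -25.8, "dz": 0.5, "hand": 0}, {"ax": 0, "ay": 0, "az": 0.29, "dx": 43.4, "dy": -25.8, "dz": 0.5, "hand": 0}, {"ax": 0, "ay": 0, "az": 0.29, "dx": 43.4, "dy": -25.8, "dz": 0.5, "hand": 0}, {"ax": 0, "ay": 0, "az": 0.29, "dx": 43.4, "dy": -25.8, "dz": 0.5, "hand": 0}, {"ax": 0, "ay": 0, "az": 0.29, "dx": 43.4, "dy": -25.8, "dz": 0.5, "hand": 0}, {"ax": 0, "ay": 0, "az": 0.29, "dx": 43.4, "dy": -25.8, "dz": 0.5, "hand": 0}]}}

```text
clock: 1.1
eef_pos: [542.2, -215.5, 192.9]
tool_rot: [-3.141, 0.001, 0.071]
force: [0.3, -0.0, -0.6]
width: 85.6
gripper_force: 0.0
```

>>> {"fn": "send_rows", "kwargs": {"series": [{"ax": 0, "ay": 0, "az": 0, "dx": 0, "dy": 0, "dz": 0, "hand": 0}, {"ax": 0, "ay": 0, "az": 0, "dx": 0, "dy": 0, "dz": 0, "hand": 0}]}}

```text
clock: 1.3
eef_pos: [541.9, -215.6, 192.6]
tool_rot: [-3.141, 0.001, 0.075]
force: [-0.9, -1.0, -0.4]
width: 85.3
gripper_force: 0.0
```

```bash
python3 - <<'E'
from h import *
s=read_state();print(s['qpos'].round(3)); d=snap('wrist','w1.png'); print((-d['R'].T@d['t']).round(), d['R'].round(2).tolist())
E
```

```text
[ 0.261  0.54   0.108  1.717 -0.072  0.889 -1.097]
[ 619. -209.  368.] [[0.07, -1.0, 0.0], [-0.95, -0.07, 0.3], [-0.3, -0.02, -0.95]]
```

View pics/w1.png

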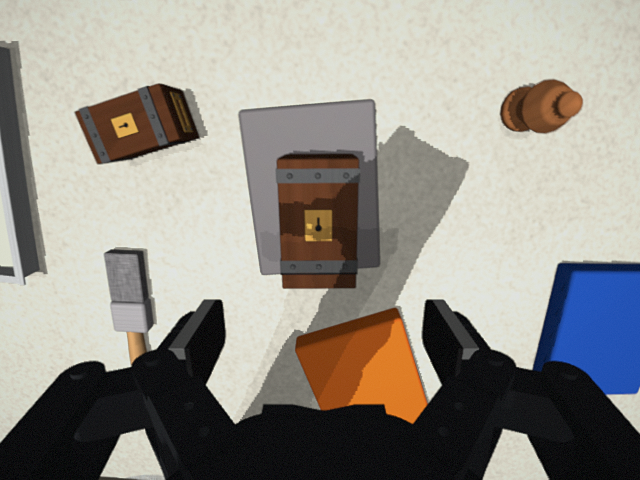

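Wrist view: box front face corners about (277,158), (359,158), (357,288), (283,288), lock plate at (318,226).

```bash
python3 - <<'E'
from h import *
d=load('w1.png')
P=np.array([at(d,*c,100) for c in [(277,159),(359,159),(357,288),(283,288)]]); print(P.round(),P.mean(0).round(1),[np.linalg.norm(P[i]-P[i-1]).round() for i in range(4)], at(d,318,226,100))
e=P[0]-P[3];f=P[1]-P[2]; print(np.arctan2(e[1],e[0]),np.arctan2(f[1],f[0]))
g=P[0]-P[1];h=P[3]-P[2]; print(np.arctan2(-g[0],g[1]),np.arctan2(-h[0],h[1]))
E
```

```text
[[ 597. -175.  100.]
 [ 601. -238.  100.]
 [ 493. -248.  100.]
 [ 488. -184.  100.]] [ 544.8 -211.5  100. ] [np.float64(109.0), np.float64(63.0), np.float64(109.0), np.float64(64.0)] [ 545.75823082 -210.61950967  100.        ]
0.08197279882364712 0.08959638536693043
0.07428067953639064 0.07460587146816025
```

>>> {"fn": "send_rows", "kwargs": {"series": [{"ax": 0, "ay": 0, "az": -0.01, "dx": 0.3, "dy": -0.4, "dz": 4, "hand": 0}, {"ax": 0, "ay": 0, "az": -0.01, "dx": 0.3, "dy": -0.4, "dz": 8, "hand": 0}, {"ax": 0, "ay": 0, "az": -0.01, "dx": 0.3, "dy": -0.4, "dz": 11, "hand": 0}, {"ax": 0, "ay": 0, "az": -0.01, "dx": 0.3, "dy": -0.4, "dz": 14, "hand": 0}, {"ax": 0, "ay": 0, "az": -0.01, "dx": 0.3, "dy": -0.4, "dz": 15.3, "hand": 0}, {"ax": 0, "ay": 0, "az": -0.01, "dx": 0.3, "dy": -0.4, "dz": 15.3, "hand": 0}, {"ax": 0, "ay": 0, "az": -0.01, "dx": 0.3, "dy": -0.4, "dz": 15.3, "hand": 1}, {"ax": 0, "ay": 0, "az": -0.01, "dx": 0.3, "dy": -0.4, "dz": 15.3, "hand": 1}, {"ax": 0, "ay": 0, "az": -0.01, "dx": 0.3, "dy": -0.4, "dz": 15.3, "hand": 1}, {"ax": 0, "ay": 0, "az": -0.01, "dx": 0.3, "dy": -0.4, "dz": 15.3, "hand": 1}]}}

```text
clock: 2.35
eef_pos: [545.3, -213.9, 42.1]
tool_rot: [3.14, -0.003, 0.08]
force: [-1.2, 0.5, 7.2]
width: 62.9
gripper_force: 67.5
```

>>> {"fn": "send_rows", "kwargs": {"series": [{"ax": 0, "ay": 0, "az": 0, "dx": 0, "dy": 0, "dz": 0, "hand": 1}, {"ax": 0, "ay": 0, "az": 0, "dx": 0, "dy": 0, "dz": 0, "hand": 1}, {"ax": 0, "ay": 0, "az": 0, "dx": 0, "dy": 0, "dz": 0, "hand": 1}]}}

```text
clock: 2.65
eef_pos: [545.3, -213.9, 42.1]
tool_rot: [3.14, -0.003, 0.081]
force: [-1.8, -1.0, 5.8]
width: 62.4
gripper_force: 67.5
```

```bash
cat > fk.py <<'E'
import numpy as np
from itertools import product
from scipy.optimize import least_squares
from scipy.spatial.transform import Rotation as Rn
def fk(q,p,sg):
    h,L1,a,L2,b,L3,c=p; R=Rn.identity(); x=np.array([0,0,h])
    z=lambda k,R:R*Rn.from_rotvec([0,0,sg[k]*q[2*k]])
    y=lambda a_,R:R*Rn.from_rotvec([0,a_,0])
    R=y(q[1],z(0,R)); R=z(1,R); x=x+R.apply([a,0,L1]); R=y(q[3],R); R=z(2,R); x=x+R.apply([b,0,L2]); R=y(q[5],R); x=x+R.apply([c,0,L3])
    R=z(3,R)*Rn.from_rotvec([0,0,np.pi/2]) ; return x,R
E
python3 - <<'E'
from h import *; from fk import *
s=read_state(); print(s['qpos'].round(4).tolist())
D=[([1.14418909,0.62932104,0.03846793,1.5183734,-0.0269965,0.99630795,-0.01998292],[229.235621,-607.49695985,197.20416533],[-3.1397,0,.3608]),
([0.261,0.54,0.108,1.717,-0.072,0.889,-1.097],[541.9,-215.6,192.6],[-3.141,.001,.075]),(s['qpos'],s['eef_pos'],s['tool_rot'])]
import json; json.dump([[list(map(float,a)) for a in t] for t in D],open('D.json','w'))
res=[]
for sg in product([1,-1],repeat=4):
  def f(p,full=True):
    r=[]
    for q,P,e in D:
        x,R=fk(q,p,sg); d=(R.inv()*Rn.from_euler('xyz',e)).as_rotvec(); r+=[*(x-P),*(d*200)]
    return np.r_[r,(p-[365,420,0,450,0,250,0])*.02]
  o=least_squares(f,[365,420,0,450,0,250,0]); res.append((o.cost,sg,o.x.round(0).tolist()))
for r in sorted(res)[:5]: print(r)
E
```

```text
[0.2782, 0.7462, 0.0752, 1.8321, -0.0954, 0.5636, -1.0762]
(np.float64(560.6913831510316), (-1, -1, -1, -1), [326.0, 335.0, -22.0, 375.0, -84.0, 270.0, -101.0])
(np.float64(1326.034655664401), (-1, -1, 1, -1), [260.0, 540.0, -6.0, 382.0, -8.0, 302.0, -11.0])
(np.float64(2333.4697017651424), (-1, 1, -1, -1), [-975.0, 609.0, -14.0, 376.0, 8.0, -886.0, 15.0])
(np.float64(7635.920855282108), (-1, 1, 1, -1), [156.0, 1288.0, 55.0, 408.0, 272.0, 541.0, 320.0])
(np.float64(184904.61587735638), (1, 1, -1, -1), [-1002.0, -4186.0, 3087.0, -2249.0, -2782.0, -2843.0, 115.0])
```

```bash
cat > fk.py <<'E'
import numpy as np, json
from scipy.optimize import least_squares
from scipy.spatial.transform import Rotation as Rn
Rz=lambda a:Rn.from_rotvec([0,0,a]); Ry=lambda a:Rn.from_rotvec([0,a,0])
def fk(q,p):
    h,y1,L1,a,y2,b,L2,y3,c,L3,o=p; x=np.array([0,0,h]); 
    R=Rz(-q[0])*Ry(q[1])*Rz(-q[2]); x=x+R.apply([a,y1,L1]); R=R*Ry(q[3])*Rz(-q[4]); x=x+R.apply([b,y2,L2]); R=R*Ry(q[5]); x=x+R.apply([c,y3,L3])
    return x,R*Rz(-q[6]+o)
p0=[365,0,395,-20,0,20,385,0,0,340,np.pi/2]
def fit(D):
    def f(p):
        r=[]
        for q,P,e in D:
            x,R=fk(q,p); d=(R.inv()*Rn.from_euler('xyz',e)).as_rotvec(); r+=[*(x-P),*(d*400)]
        return np.r_[r,(p-p0)*.03]
    return least_squares(f,p0)
LO=np.array([-3.06,-.37,-1.25,.18,-1.1,.23,-2.94])+.05; HI=np.array([3.06,2.12,1.32,2.47,4.24,1.98,2.94])-.05
def ik(P,R,p,q0,w=.03):
    def f(q):
        x,r=fk(q,p); return np.r_[(x-P)/5,(R.inv()*r).as_rotvec()*40,(q-q0)*w]
    o=least_squares(f,np.clip(q0,LO,HI),bounds=(LO,HI)); return o.x,np.linalg.norm(f(o.x)[:6])
E
python3 - <<'E'
from fk import *
D=json.load(open('D.json')); o=fit(D); print(o.cost,o.x.round(2).tolist(),o.fun[:18].round(1))
json.dump(o.x.tolist(),open('p.json','w'))
E
```

```text
12.568159223692735 [333.03, -13.63, 543.9, 3.38, -6.7, -6.45, 378.64, -6.7, -5.67, 372.62, 1.57] [ 0.4  0.7  0.3  0.   0.   0.1  0.7 -0.5 -0.4 -0.  -0.3 -0.1 -0.4 -0.3
  0.2 -0.  -0.   0.1]
```

```bash
cat > plan.py <<'E'
from fk import *
import sys
p=json.load(open('p.json')); q0=np.array(json.load(open('D.json'))[-1][0])
C=np.array([560,200,260.]); az0=np.arctan2(200,560)
for yaw in np.arange(-3.0,3.2,.4):
    q=q0.copy(); bad=0; st=0
    for th in np.r_[np.zeros(4),np.linspace(0,110,23)]:
        R=Rz(yaw)*Rn.from_euler('xyz',[np.pi,0,0])*Ry(np.deg2rad(th)); R=Rz(yaw)*Ry(-np.deg2rad(th))*Rn.from_euler('x',np.pi)
        P=C+R.apply([0,0,25]); qn,e=ik(P,R,p,q); st=max(st,abs(qn-q).max() if th else 0)
        if e>1 and not bad: bad=th or -1
        q=qn
    print(round(yaw,2),'fail at',bad,'maxstep',round(st,2),q.round(2), R.apply([0,0,1]).round(2))
E
python3 plan.py
```

```text
-3.0 fail at -1 maxstep 0.21 [-1.08  1.93  1.27  1.28  0.54  1.93 -2.67] [-0.93 -0.13  0.34]
-2.6 fail at -1 maxstep 0.2 [-1.1   1.8   1.27  1.15  0.38  1.93 -2.89] [-0.81 -0.48  0.34]
-2.2 fail at -1 maxstep 0.11 [-1.1   1.76  1.27  1.06  0.35  1.93 -2.89] [-0.55 -0.76  0.34]
-1.8 fail at -1 maxstep 0.06 [-1.1   1.73  1.27  0.97  0.33  1.93 -2.89] [-0.21 -0.92  0.34]
-1.4 fail at 25.0 maxstep 0.13 [-1.3   1.65  1.27  1.23  0.26  1.57 -2.89] [ 0.16 -0.93  0.34]
-1.0 fail at 50.0 maxstep 0.16 [-1.51  1.51  1.27  1.59  0.21  1.06 -2.89] [ 0.51 -0.79  0.34]
-0.6 fail at 60.0 maxstep 0.22 [-1.62  1.35  1.27  1.88  0.18  0.58 -2.89] [ 0.78 -0.53  0.34]
-0.2 fail at 35.0 maxstep 0.29 [-1.64  1.23  1.27  2.02  0.11  0.28 -2.89] [ 0.92 -0.19  0.34]
0.2 fail at 35.0 maxstep 0.85 [ 0.69  0.5  -1.2   2.18  1.84  0.28 -2.89] [0.92 0.19 0.34]
0.6 fail at 35.0 maxstep 0.62 [ 1.06  2.07 -1.2   2.01 -1.05  0.68  1.86] [0.78 0.53 0.34]
1.0 fail at 45.0 maxstep 0.46 [ 0.99  1.77 -1.2   1.99 -1.05  0.66  1.46] [0.51 0.79 0.34]
1.4 fail at 0 maxstep 0.11 [ 0.92  1.65 -1.2   1.9  -0.85  0.76  1.05] [0.16 0.93 0.34]
1.8 fail at 0 maxstep 0.08 [ 0.71  1.53 -1.06  1.55 -0.67  1.28  0.71] [-0.21  0.92  0.34]
2.2 fail at 0 maxstep 0.08 [ 0.46  1.51 -0.95  1.17 -0.62  1.77  0.5 ] [-0.55  0.76  0.34]
2.6 fail at 70.0 maxstep 0.3 [ 0.39  1.63 -1.2   1.01 -0.4   1.93  0.2 ] [-0.81  0.48  0.34]
3.0 fail at 50.0 maxstep 0.23 [ 0.39  1.62 -1.2   1.08 -0.39  1.93  0.08] [-0.93  0.13  0.34]
```

>>> {"fn": "send_rows", "kwargs": {"series": [{"ax": 0, "ay": 0, "az": 0, "dx": 0, "dy": 0, "dz": -1, "hand": 1}, {"ax": 0, "ay": 0, "az": 0, "dx": 0, "dy": 0, "dz": -4, "hand": 1}, {"ax": 0, "ay": 0, "az": 0, "dx": 0, "dy": 0, "dz": -8, "hand": 1}, {"ax": 0, "ay": 0, "az": 0, "dx": 0, "dy": 0, "dz": -12, "hand": 1}, {"ax": 0, "ay": 0, "az": 0, "dx": 0, "dy": 0, "dz": -16, "hand": 1}, {"ax": 0, "ay": 0, "az": 0, "dx": 0, "dy": 0, "dz": -20, "hand": 1}, {"ax": 0, "ay": 0, "az": 0, "dx": 0, "dy": 0, "dz": -20, "hand": 1}]}}

```text
clock: 3.35
eef_pos: [547.6, -214.7, 246.8]
tool_rot: [3.137, -0.011, 0.081]
force: [0.6, -0.4, -2.7]
width: 62.8
gripper_force: 66.8
```

>>> {"fn": "send_rows", "kwargs": {"series": [{"ax": 0, "ay": 0, "az": -0.1, "dx": 0.3, "dy": -2, "dz": -0.2, "hand": 1}, {"ax": 0, "ay": 0, "az": -0.22, "dx": 0.7, "dy": -6, "dz": -0.4, "hand": 1}, {"ax": 0, "ay": 0, "az": -0.36, "dx": 1.2, "dy": -10.5, "dz": -0.6, "hand": 1}, {"ax": 0, "ay": 0, "az": -0.5, "dx": 1.7, "dy": -15, "dz": -0.8, "hand": 1}, {"ax": 0, "ay": 0, "az": -0.64, "dx": 2.2, "dy": -20, "dz": -1, "hand": 1}, {"ax": 0, "ay": 0, "az": -0.78, "dx": 2.7, "dy": -24.5, "dz": -1.2, "hand": 1}, {"ax": 0, "ay": 0, "az": -0.92, "dx": 3.2, "dy": -29, "dz": -1.4, "hand": 1}, {"ax": 0, "ay": 0, "az": -1.06, "dx": 3.7, "dy": -33.5, "dz": -1.5, "hand": 1}, {"ax": 0, "ay": 0, "az": -1.2, "dx": 4.2, "dy": -38, "dz": -1.5, "hand": 1}, {"ax": 0, "ay": 0, "az": -1.34, "dx": 4.5, "dy": -41.3, "dz": -1.5, "hand": 1}]}}

```text
clock: 4.35
eef_pos: [554.4, 205.6, 254.9]
tool_rot: [-3.141, -0.001, 1.43]
force: [0.5, 0.4, -2.8]
width: 62.9
gripper_force: 66.8
```

>>> {"fn": "send_rows", "kwargs": {"series": [{"ax": 0, "ay": 0, "az": -0.14, "dx": 0, "dy": 0, "dz": 0, "hand": 1}, {"ax": 0, "ay": 0, "az": -0.28, "dx": 0, "dy": 0, "dz": 0, "hand": 1}, {"ax": 0, "ay": 0, "az": -0.28, "dx": 0, "dy": 0, "dz": 0, "hand": 1}]}}

```text
clock: 4.65
eef_pos: [554.9, 201.9, 254.5]
tool_rot: [-3.14, 0.0, 1.702]
force: [0.8, -0.7, -2.3]
width: 62.8
gripper_force: 66.8
```

```bash
cat > refit.py <<'E'
from h import read_state
from fk import *
D=json.load(open('D.json')); s=read_state(); D.append([list(map(float,s[k])) for k in('qpos','eef_pos','tool_rot')]); json.dump(D,open('D.json','w'))
o=fit(D); print(o.cost,o.x.round(1).tolist(),s['qpos'].round(2),s['eef_pos'].round(),s['tool_rot'].round(3),s['torque'].round(2)); json.dump(o.x.tolist(),open('p.json','w'))
E
python3 refit.py; python3 plan.py | tail -5
```

```text
19.82455810336816 [325.6, -26.0, 557.2, -3.3, -0.9, -7.2, 382.0, -0.9, 1.1, 378.2, 1.6] [-0.17  0.5  -0.36  1.61  0.19  1.07 -0.45] [555. 202. 254.] [-3.14   0.     1.702] [0.01 0.02 0.02]
1.4 fail at 0 maxstep 0.13 [ 0.91  1.64 -1.2   1.94 -0.91  0.74  1.11] [0.16 0.93 0.34]
1.8 fail at 0 maxstep 0.08 [ 0.71  1.54 -1.1   1.58 -0.66  1.23  0.7 ] [-0.21  0.92  0.34]
2.2 fail at 0 maxstep 0.07 [ 0.45  1.51 -0.96  1.21 -0.62  1.73  0.52] [-0.55  0.76  0.34]
2.6 fail at 75.0 maxstep 0.29 [ 0.36  1.62 -1.2   1.01 -0.41  1.93  0.2 ] [-0.81  0.48  0.34]
3.0 fail at 50.0 maxstep 0.27 [ 0.36  1.62 -1.2   1.08 -0.41  1.93  0.09] [-0.93  0.13  0.34]
```

>>> {"fn": "send_rows", "kwargs": {"series": [{"ax": 0, "ay": 0, "az": -0.13, "dx": 0, "dy": 0, "dz": 0, "hand": 1}, {"ax": 0, "ay": 0, "az": -0.25, "dx": 0, "dy": 0, "dz": 0, "hand": 1}, {"ax": 0, "ay": 0, "az": -0.25, "dx": 0, "dy": 0, "dz": 0, "hand": 1}]}}

```text
clock: 4.95
eef_pos: [555.3, 201.4, 254.8]
tool_rot: [-3.141, 0.0, 1.947]
force: [-0.2, 0.8, -3.1]
width: 62.9
gripper_force: 66.9
```

>>> {"fn": "send_rows", "kwargs": {"series": [{"ax": 0, "ay": 0.14, "az": 0, "dx": 0.3, "dy": 0, "dz": 0, "hand": 1}, {"ax": 0, "ay": 0.28, "az": 0, "dx": 0.7, "dy": 0, "dz": 0, "hand": 1}, {"ax": 0, "ay": 0.42, "az": 0, "dx": 1.0, "dy": 0, "dz": 0, "hand": 1}, {"ax": 0, "ay": 0.56, "az": 0, "dx": 1.3, "dy": 0, "dz": 0, "hand": 1}, {"ax": 0, "ay": 0.7, "az": 0, "dx": 1.6, "dy": 0, "dz": 0, "hand": 1}, {"ax": 0, "ay": 0.84, "az": 0, "dx": 1.9, "dy": 0, "dz": 0, "hand": 1}, {"ax": 0, "ay": 0.84, "az": 0, "dx": 1.9, "dy": 0, "dz": 0, "hand": 1}]}}

```text
clock: 5.65
eef_pos: [550.1, 212.9, 248.1]
tool_rot: [-3.123, -0.84, 1.924]
force: [0.5, -2.2, -3.9]
width: 62.8
gripper_force: 67.0
```

```bash
python3 refit.py; python3 -c "
from h import *;snap('side','s1.png')"
```

```text
28.30194490399217 [341.4, -29.4, 557.0, -3.1, 0.8, -12.5, 382.9, 0.8, 5.8, 396.7, 1.6] [ 0.44  0.83 -0.74  1.55 -0.33  1.14  0.37] [550. 213. 248.] [-3.123 -0.84   1.924] [-1.33 -0.5   0.06]
```

View pics/s1.png

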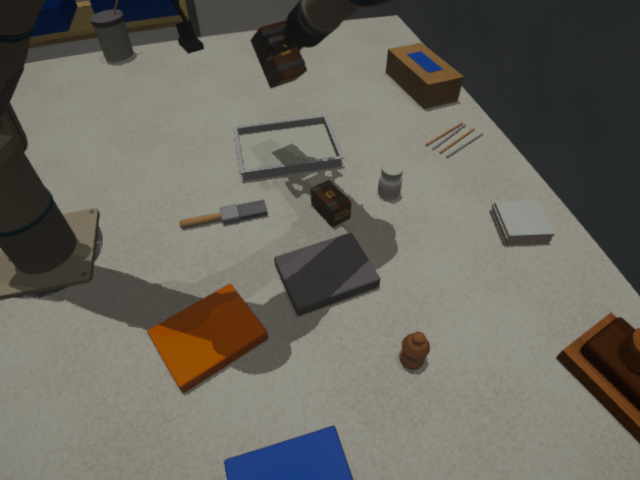

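Side view: the box is held at (280,55) above the tray, which is in clear view at (288,148); the pad at (327,272) is empty.

>>> {"fn": "send_rows", "kwargs": {"series": [{"ax": 0, "ay": 0.12, "az": 0, "dx": -0.1, "dy": 0, "dz": 0.3, "hand": 1}, {"ax": 0, "ay": 0.25, "az": 0, "dx": -0.2, "dy": 0, "dz": 0.6, "hand": 1}, {"ax": 0, "ay": 0.38, "az": 0, "dx": -0.3, "dy": 0, "dz": 0.9, "hand": 1}, {"ax": 0, "ay": 0.5, "az": 0, "dx": -0.3, "dy": 0, "dz": 1.0, "hand": 1}, {"ax": 0, "ay": 0.5, "az": 0, "dx": -0.3, "dy": 0, "dz": 1.0, "hand": 1}, {"ax": 0, "ay": 0.5, "az": 0, "dx": -0.3, "dy": 0, "dz": 1.0, "hand": 1}, {"ax": 0, "ay": 0.5, "az": 0, "dx": -0.3, "dy": 0, "dz": 1.0, "hand": 1}, {"ax": 0, "ay": 0.5, "az": 0, "dx": -0.3, "dy": 0, "dz": 1.0, "hand": 1}]}}

```text
clock: 6.5
eef_pos: [546.6, 226.2, 249.2]
tool_rot: [3.123, -1.335, 1.971]
force: [-0.4, 0.4, -2.1]
width: 62.9
gripper_force: 67.0
```

```bash
python3 refit.py; cat > tray.py <<'E'
from h import *
import sys
d=get_image('side'); im=d['pixels']; cv2.imwrite('pics/last.png',im[:,:,::-1]); np.savez('pics/last.png.npz',**d)
# tray floor mask (z=9), count dark blobs
c=np.array([561,201]); y=-.025
R2=np.array([[np.cos(y),-np.sin(y)],[np.sin(y),np.cos(y)]])
pts=[proj(d,np.r_[c+R2@[sx*112,sy*82],10]) for sx,sy in((1,1),(1,-1),(-1,-1),(-1,1))]
m=np.zeros((480,640),'uint8'); cv2.fillPoly(m,[np.array(pts).astype(int)],1)
g=cv2.cvtColor(im,cv2.COLOR_RGB2GRAY)
b=((g<65)&(m>0)).astype('uint8')
n,l,st,ce=cv2.connectedComponentsWithStats(b,connectivity=8)
for i in range(1,n):
    if st[i,4]>=3: print('blob',st[i,4],ce[i].round(),at(d,*ce[i],13).round()[:2], g[l==i].mean().round())
print('min gray',g[m>0].min(), np.percentile(g[m>0],[1,10,50]))
x,y0,w,h=cv2.boundingRect(m); cr=im[y0-5:y0+h+5,x-5:x+w+5]; cv2.imwrite('pics/tc.png',cv2.resize(cr[:,:,::-1],None,fx=5,fy=5,interpolation=cv2.INTER_CUBIC))
E
python3 tray.py
```

```text
29.73004386234739 [341.3, -30.7, 557.0, -3.7, 1.4, -14.4, 383.5, 1.4, 7.1, 398.0, 1.6] [ 0.57  1.15 -0.87  1.5  -0.49  1.27  0.56] [547. 226. 249.] [ 3.123 -1.335  1.971] [-1.48 -0.54 -0.01]
blob 296 [293. 167.] [559. 122.] 58.0
min gray 55 [ 56.  78. 147.]
```

>>> {"fn": "send_rows", "kwargs": {"series": [{"ax": 0, "ay": 0.12, "az": 0, "dx": 0.3, "dy": 0, "dz": 0, "hand": 1}, {"ax": 0, "ay": 0.24, "az": 0, "dx": 0.6, "dy": 0, "dz": -0.1, "hand": 1}, {"ax": 0, "ay": 0.34, "az": 0, "dx": 0.8, "dy": 0, "dz": -0.1, "hand": 1}, {"ax": 0, "ay": 0.43, "az": 0, "dx": 1.0, "dy": 0, "dz": -0.2, "hand": 1}, {"ax": 0, "ay": 0.43, "az": 0, "dx": 1.0, "dy": 0, "dz": -0.2, "hand": 1}, {"ax": 0, "ay": 0.43, "az": 0, "dx": 1.0, "dy": 0, "dz": -0.2, "hand": 1}, {"ax": 0, "ay": 0.43, "az": 0, "dx": 1.0, "dy": 0, "dz": -0.2, "hand": 1}, {"ax": 0, "ay": 0.43, "az": 0, "dx": 1.0, "dy": 0, "dz": -0.2, "hand": 1}]}}

```text
clock: 7.35
eef_pos: [546.9, 225.2, 258.3]
tool_rot: [0.015, -1.375, -1.206]
force: [0.4, 0.0, -2.2]
width: 62.6
gripper_force: 67.2
```

```bash
sed -i 's/g<65/g<50/' tray.py; python3 refit.py;  python3 tray.py
```

```text
30.21196328241096 [340.6, -30.7, 558.6, -4.9, 1.4, -13.3, 384.3, 1.4, 6.9, 398.0, 1.6] [ 0.6   1.44 -0.95  1.43 -0.6   1.41  0.65] [547. 225. 258.] [ 0.015 -1.375 -1.206] [-1.4  -0.58  0.01]
blob 33 [323. 129.] [668. 259.] 46.0
blob 13 [306. 129.] [624. 268.] 44.0
blob 66 [300. 150.] [591. 185.] 48.0
min gray 29 [47. 55. 78.]
```

View pics/tc.png

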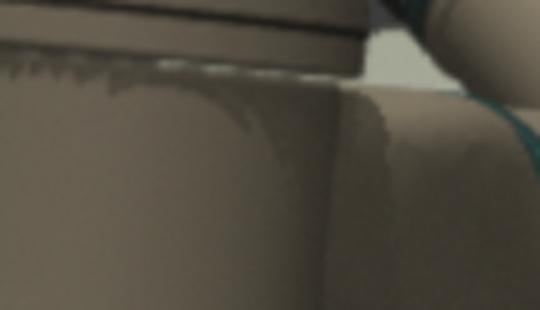

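The arm blocks the side view at this tilt (crop shows only arm links); I'll tip back, which gathers the pins, and look from there.

>>> {"fn": "send_rows", "kwargs": {"series": [{"ax": 0, "ay": -0.14, "az": 0, "dx": -0.3, "dy": 0, "dz": 0, "hand": 1}, {"ax": 0, "ay": -0.28, "az": 0, "dx": -0.7, "dy": 0, "dz": -0.1, "hand": 1}, {"ax": 0, "ay": -0.42, "az": 0, "dx": -1.0, "dy": 0, "dz": -0.2, "hand": 1}, {"ax": 0, "ay": -0.45, "az": 0, "dx": -1.0, "dy": 0, "dz": -0.2, "hand": 1}, {"ax": 0, "ay": -0.45, "az": 0, "dx": -1.0, "dy": 0, "dz": -0.2, "hand": 1}]}}

```text
clock: 7.9
eef_pos: [546.1, 225.8, 248.3]
tool_rot: [3.129, -1.318, 1.965]
force: [-0.1, 0.5, -2.9]
width: 62.6
gripper_force: 67.1
```

```bash
python3 tray.py; python3 - <<'E'
from h import *
s=read_state();print(s['eef_pos'],s['tool_rot'],s['qpos'].round(2))
d=snap('top','t2.png'); im=cv2.cvtColor(d['pixels'],6+1); o=cv2.cvtColor(load('top0.png')['pixels'],7)
print((im[195:284,146:215]<60).sum())
a=load('last.png')['pixels'][100:190,220:350]; b=d['pixels'][180:295,130:245]
a=cv2.resize(a,(520,360),interpolation=2); b=cv2.resize(b,(260,260),interpolation=2)
c=np.zeros((360,790,3),'uint8'); c[:,:520]=a; c[:260,525:785]=b
cv2.imwrite('pics/cmp.png',np.clip(c[:,:,::-1]*1.6,0,255))
E
```

```text
blob 15 [277. 147.] [536. 211.] 46.0
min gray 43 [ 56.   69.6 146. ]
[545.92387008 225.10156876 246.23121016] [ 3.14146676 -1.31972539  1.95195079] [ 0.57  1.14 -0.86  1.5  -0.48  1.26  0.55]
2575[ WARN:0@4.319] global loadsave.cpp:1063 imwrite_ Unsupported depth image for selected encoder is fallbacked to CV_8U.
```

View pics/cmp.png

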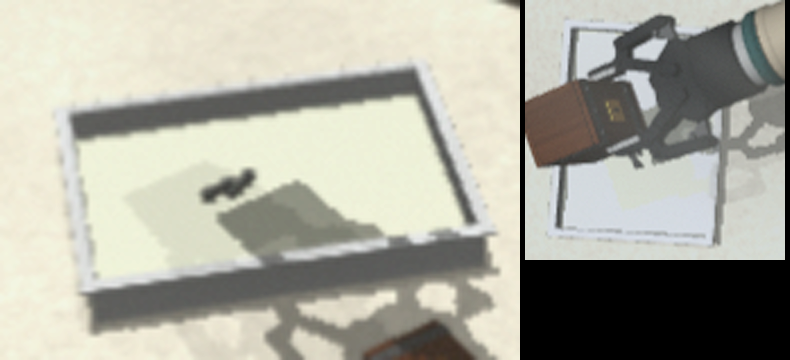

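The side view of the tray shows a dark pin shape around (277,147); I'll check whether it is one pin or two by its area.

```bash
python3 - <<'E'
from h import *
d=load('last.png'); g=cv2.cvtColor(d['pixels'],7)
print(g[140:155,266:290])
m=np.argwhere(g[140:153,268:286]<85)+[140,268]
P=np.array([at(d,v,u,13)[:2] for u,v in m]); px=abs(np.linalg.det([(at(d,278,147,13)-at(d,277,147,13))[:2],(at(d,277,148,13)-at(d,277,147,13))[:2]]))
print(len(m),'area',len(m)*px,px); c=P.mean(0); w,V=np.linalg.eigh(np.cov((P-c).T)); Q=(P-c)@V; print(c,np.ptp(Q,axis=0),V)
E
```

```text
[[148 148 148 147 143 140 145 147 148 148 149 148 148 149 148 148 149 148
  149 149 149 148 149 148]
 [148 143 140 139 138 137 138 140 143 147 147 148 148 148 146 144 142 145
  147 148 148 148 148 149]
 [140 138 137 136 136 137 137 137 138 138 139 140 145 145 122  95  88 114
  140 148 148 149 148 148]
 [137 136 137 138 136 137 137 137 137 135 133 132 134 132  96  61  57  88
  133 147 149 148 149 148]
 [137 136 137 137 136 136 137 136 132 112  96  85  89  89  69  50  46  76
  131 147 148 148 148 149]
 [137 136 138 138 136 134 134 131 112  81  60  53  64  63  51  44  61 112
  141 148 149 148 149 148]
 [138 136 136 137 132 114 101  86  68  53  43  44  52  50  47  65  86 122
  137 144 148 148 145 141]
 [137 137 137 132 102  73  62  52  45  47  43  49  49  45  65 112 129 135
  136 138 141 140 115 101]
 [136 136 135 122  83  54  46  44  59  75  64  51  47  66  87 123 135 136
  133 130 106  97  93  90]
 [137 137 137 131  94  52  44  64 109 126 112  83  80 115 128 132 132 129
  104  89  82  81  88  90]
 [137 136 136 134 107  81  80  90 121 134 134 130 130 131 129 105  89  88
   83  79  80  80  86  88]
 [136 137 137 137 133 130 130 131 135 137 136 133 130 105  89  82  79  79
   79  79  79  79  80  80]
 [137 137 137 137 137 137 137 136 133 132 130 105  88  82  79  79  79  78
   79  79  78  79  78  78]
 [137 137 136 137 137 137 136 133 108  91  87  81  78  78  79  78  79  79
   78  79  79  78  79  78]
 [137 137 138 137 136 137 137 134 103  82  78  79  78  78  78  79  78  79
   79  78  79  79  78  78]]
63 area 663.1217824405788 10.525742578421886
[537.96610123 207.07769931] [38.89313686 41.19303581] [[-0.83303913 -0.55321407]
 [-0.55321407  0.83303913]]
```

Area and extent (663 mm², about 40 × 40 mm) mean two pins crossed side by side in the tray. Tipping the box back level and carrying it to the pad.

>>> {"fn": "send_rows", "kwargs": {"series": [{"ax": 0, "ay": -0.13, "az": 0, "dx": 0.2, "dy": 0, "dz": 0, "hand": 1}, {"ax": 0, "ay": -0.27, "az": 0, "dx": 0.4, "dy": 0, "dz": 0, "hand": 1}, {"ax": 0, "ay": -0.41, "az": 0, "dx": 0.6, "dy": 0, "dz": 0, "hand": 1}, {"ax": 0, "ay": -0.55, "az": 0, "dx": 0.8, "dy": 0, "dz": 0, "hand": 1}, {"ax": 0, "ay": -0.69, "az": 0, "dx": 1.0, "dy": 0, "dz": 0, "hand": 1}, {"ax": 0, "ay": -0.83, "az": 0, "dx": 1.2, "dy": 0, "dz": 0, "hand": 1}, {"ax": 0, "ay": -0.97, "az": 0, "dx": 1.4, "dy": 0, "dz": 0, "hand": 1}, {"ax": 0, "ay": -1.11, "az": 0, "dx": 1.6, "dy": 0, "dz": 0, "hand": 1}, {"ax": 0, "ay": -1.25, "az": 0, "dx": 1.8, "dy": 0, "dz": 0, "hand": 1}, {"ax": 0, "ay": -1.32, "az": 0, "dx": 2.0, "dy": 0, "dz": 0, "hand": 1}]}}

```text
clock: 9.0
eef_pos: [541.8, 233.0, 264.1]
tool_rot: [-3.137, 0.001, 1.955]
force: [-0.9, 1.0, -2.3]
width: 62.4
gripper_force: 66.9
```

>>> {"fn": "send_rows", "kwargs": {"series": [{"ax": 0, "ay": 0, "az": 0, "dx": 0, "dy": 0, "dz": 0, "hand": 1}, {"ax": 0, "ay": 0, "az": 0, "dx": 0, "dy": 0, "dz": 0, "hand": 1}]}}

```text
clock: 9.2
eef_pos: [543.6, 229.0, 263.2]
tool_rot: [-3.136, -0.001, 1.951]
force: [0.4, -0.1, -2.5]
width: 62.8
gripper_force: 66.9
```

```bash
python3 - <<'E'
from h import *
s=read_state();print(s['eef_pos'],s['tool_rot'],s['qpos'].round(2))
print(go([548,-210,250],.08))
E
```

```text
[543.60744484 228.9732782  263.15024412] [-3.13607850e+00 -1.44589486e-03  1.95079549e+00] [-0.19  0.5  -0.4   1.59  0.21  1.09 -0.26]
[array([-40.93, -15.87,   1.34]), array([-0.005,  0.004,  1.871])]
```

>>> {"fn": "send_rows", "kwargs": {"series": [{"ax": 0, "ay": 0, "az": 0.14, "dx": -2, "dy": -0.8, "dz": 0.1, "hand": 1}, {"ax": 0, "ay": 0, "az": 0.28, "dx": -6, "dy": -2.3, "dz": 0.2, "hand": 1}, {"ax": 0, "ay": 0, "az": 0.43, "dx": -10.5, "dy": -4.1, "dz": 0.4, "hand": 1}, {"ax": 0, "ay": 0, "az": 0.57, "dx": -15, "dy": -5.8, "dz": 0.5, "hand": 1}, {"ax": 0, "ay": 0, "az": 0.71, "dx": -19.5, "dy": -7.6, "dz": 0.6, "hand": 1}, {"ax": 0, "ay": 0, "az": 0.86, "dx": -24, "dy": -9.3, "dz": 0.8, "hand": 1}, {"ax": 0, "ay": 0, "az": 1.0, "dx": -28.5, "dy": -11, "dz": 0.9, "hand": 1}, {"ax": 0, "ay": 0, "az": 1.14, "dx": -33, "dy": -12.8, "dz": 1.0, "hand": 1}, {"ax": 0, "ay": 0, "az": 1.28, "dx": -37.5, "dy": -14.5, "dz": 1.2, "hand": 1}, {"ax": 0, "ay": 0, "az": 1.42, "dx": -40.9, "dy": -15.9, "dz": 1.3, "hand": 1}]}}

```text
clock: 10.2
eef_pos: [546.1, -215.8, 250.7]
tool_rot: [-3.14, 0.003, 0.517]
force: [0.2, -0.1, -1.4]
width: 62.7
gripper_force: 66.9
```

>>> {"fn": "send_rows", "kwargs": {"series": [{"ax": 0, "ay": 0, "az": 0.14, "dx": 0, "dy": 0, "dz": 0, "hand": 1}, {"ax": 0, "ay": 0, "az": 0.28, "dx": 0, "dy": 0, "dz": 0, "hand": 1}, {"ax": 0, "ay": 0, "az": 0.42, "dx": 0, "dy": 0, "dz": 0, "hand": 1}, {"ax": 0, "ay": 0, "az": 0.45, "dx": 0, "dy": 0, "dz": 0, "hand": 1}, {"ax": 0, "ay": 0, "az": 0.45, "dx": 0, "dy": 0, "dz": 0, "hand": 1}, {"ax": 0, "ay": 0, "az": 0.45, "dx": 0, "dy": 0, "dz": 0, "hand": 1}]}}

```text
clock: 10.8
eef_pos: [548.0, -209.9, 251.9]
tool_rot: [-3.141, 0.001, 0.081]
force: [-1.0, 0.0, -1.9]
width: 62.7
gripper_force: 66.9
```

```bash
python3 - <<'E'
from h import *
s=read_state();print(s['eef_pos'],s['tool_rot'])
print(go([552,-210,60],.09))
d=snap('top','t3.png'); e=snap('side','s3.png'); w=snap('wrist','w3.png')
b=d['pixels'][185:295,135:225]; b=cv2.resize(b,(360,440),interpolation=2)
c=np.zeros((600,800,3),'uint8'); c[:440,:360]=b; a=cv2.resize(e['pixels'][150:320,230:400],(430,430),interpolation=2); c[:430,365:795]=a
c[445:600,:200]=cv2.resize(e['pixels'][135:158,262:292],(200,155),interpolation=2); c[440:600,365:578]=cv2.resize(w['pixels'],(213,160))
cv2.imwrite('pics/c3.png',np.clip(c[:,:,::-1].astype(float)*1.3,0,255).astype('uint8'))
E
```

```text
[ 548.04141961 -209.92584972  251.94155439] [-3.14081250e+00  1.11492024e-03  8.13364978e-02]
[array([ 0.42,  0.05, 19.19]), array([-0.001,  0.001, -0.009])]
```

View pics/c3.png

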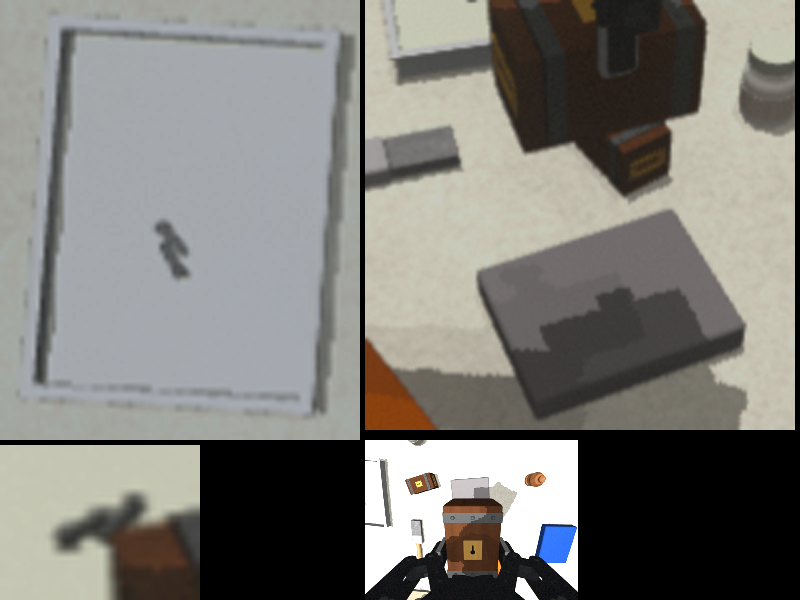

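Top crop shows two pins side by side with heads at opposite ends, near the tray centre; the pad is clear and the box hangs level. Lowering it.

>>> {"fn": "send_rows", "kwargs": {"series": [{"ax": 0, "ay": 0, "az": 0, "dx": 0.4, "dy": 0, "dz": 3, "hand": 1}, {"ax": 0, "ay": 0, "az": 0, "dx": 0.4, "dy": 0, "dz": 7, "hand": 1}, {"ax": 0, "ay": 0, "az": 0, "dx": 0.4, "dy": 0, "dz": 11, "hand": 1}, {"ax": 0, "ay": 0, "az": 0, "dx": 0.4, "dy": 0, "dz": 15, "hand": 1}, {"ax": 0, "ay": 0, "az": 0, "dx": 0.4, "dy": 0, "dz": 18, "hand": 1}, {"ax": 0, "ay": 0, "az": 0, "dx": 0.4, "dy": 0, "dz": 19.3, "hand": 1}, {"ax": 0, "ay": 0, "az": 0, "dx": 0.4, "dy": 0, "dz": 19.6, "hand": 1}, {"ax": 0, "ay": 0, "az": 0, "dx": 0.4, "dy": 0, "dz": 19.9, "hand": 1}, {"ax": 0, "ay": 0, "az": 0, "dx": 0.4, "dy": 0, "dz": 20.2, "hand": 1}, {"ax": 0, "ay": 0, "az": 0, "dx": 0.4, "dy": 0, "dz": 20.4, "hand": 1}]}}

```text
clock: 11.95
eef_pos: [553.7, -209.1, 49.8]
tool_rot: [3.141, -0.002, 0.081]
force: [0.2, 0.2, -1.9]
width: 62.7
gripper_force: 66.9
```

>>> {"fn": "send_rows", "kwargs": {"series": [{"ax": 0, "ay": 0, "az": 0, "dx": 0, "dy": 0, "dz": 0.1, "hand": 1}, {"ax": 0, "ay": 0, "az": 0, "dx": 0, "dy": 0, "dz": 0.1, "hand": 1}]}}

```text
clock: 12.15
eef_pos: [552.9, -208.8, 48.1]
tool_rot: [3.141, -0.001, 0.081]
force: [-0.1, 0.3, -2.6]
width: 62.8
gripper_force: 66.9
```

>>> {"fn": "send_rows", "kwargs": {"series": [{"ax": 0, "ay": 0, "az": 0, "dx": 0, "dy": 0, "dz": 0.2, "hand": 1}, {"ax": 0, "ay": 0, "az": 0, "dx": 0, "dy": 0, "dz": 0.3, "hand": 1}, {"ax": 0, "ay": 0, "az": 0, "dx": 0, "dy": 0, "dz": 0.4, "hand": 1}, {"ax": 0, "ay": 0, "az": 0, "dx": 0, "dy": 0, "dz": 0.4, "hand": 1}]}}

```text
clock: 12.55
eef_pos: [552.5, -208.7, 43.5]
tool_rot: [-3.141, 0.0, 0.081]
force: [-0.5, -0.1, -3.0]
width: 62.5
gripper_force: 66.9
```

>>> {"fn": "send_rows", "kwargs": {"series": [{"ax": 0, "ay": 0, "az": 0, "dx": 0, "dy": 0, "dz": 0.1, "hand": 1}, {"ax": 0, "ay": 0, "az": 0, "dx": 0, "dy": 0, "dz": 0.2, "hand": 1}, {"ax": 0, "ay": 0, "az": 0, "dx": 0, "dy": 0, "dz": 0.2, "hand": 1}]}}

```text
clock: 12.85
eef_pos: [552.7, -208.8, 42.1]
tool_rot: [3.142, -0.0, 0.081]
force: [-2.1, -0.8, 3.4]
width: 62.8
gripper_force: 67.4
```

Contact (force reversed to +3.4 N at the original height). Release and retreat straight up.

>>> {"fn": "send_rows", "kwargs": {"series": [{"ax": 0, "ay": 0, "az": 0, "dx": 0, "dy": 0, "dz": 0, "hand": 0.8}, {"ax": 0, "ay": 0, "az": 0, "dx": 0, "dy": 0, "dz": 0, "hand": 0}, {"ax": 0, "ay": 0, "az": 0, "dx": 0, "dy": 0, "dz": 0, "hand": 0}, {"ax": 0, "ay": 0, "az": 0, "dx": 0, "dy": 0, "dz": 0, "hand": 0}, {"ax": 0, "ay": 0, "az": 0, "dx": 0, "dy": 0, "dz": 0, "hand": 0}, {"ax": 0, "ay": 0, "az": 0, "dx": 0, "dy": 0, "dz": 0, "hand": 0}]}}

```text
clock: 13.45
eef_pos: [552.6, -208.8, 41.6]
tool_rot: [-3.142, 0.0, 0.081]
force: [-0.2, -0.5, -0.0]
width: 85.5
gripper_force: 0.0
```

>>> {"fn": "send_rows", "kwargs": {"series": [{"ax": 0, "ay": 0, "az": 0, "dx": 0, "dy": 0, "dz": -2, "hand": 0}, {"ax": 0, "ay": 0, "az": 0, "dx": 0, "dy": 0, "dz": -5, "hand": 0}, {"ax": 0, "ay": 0, "az": 0, "dx": 0, "dy": 0, "dz": -9, "hand": 0}, {"ax": 0, "ay": 0, "az": 0, "dx": 0, "dy": 0, "dz": -13, "hand": 0}, {"ax": 0, "ay": 0, "az": 0, "dx": 0, "dy": 0, "dz": -17, "hand": 0}, {"ax": 0, "ay": 0, "az": 0, "dx": 0, "dy": 0, "dz": -20, "hand": 0}, {"ax": 0, "ay": 0, "az": 0, "dx": 0, "dy": 0, "dz": -20, "hand": 0}, {"ax": 0, "ay": 0, "az": 0, "dx": 0, "dy": 0, "dz": -20, "hand": 0}]}}

```text
clock: 14.25
eef_pos: [552.7, -208.7, 242.0]
tool_rot: [3.141, -0.001, 0.081]
force: [-0.1, -0.5, -0.7]
width: 85.4
gripper_force: 0.0
```

```bash
python3 -c "
from h import *;snap('side','s4.png')"
```

```text
(no output)
```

View pics/s4.png

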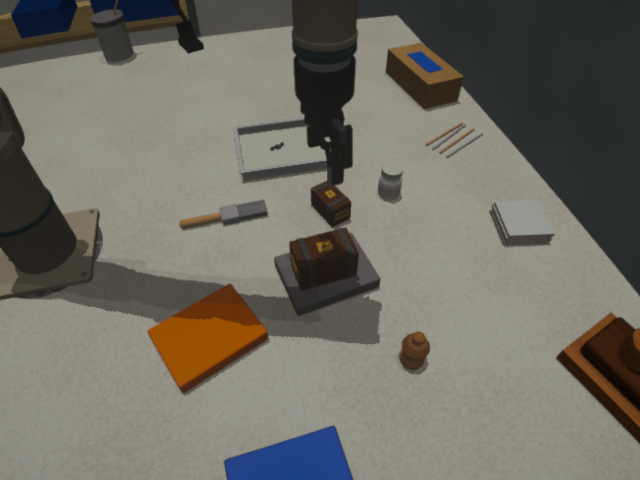

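The box lies on its back on the pad (324,262), the pins are in the tray (277,147), and the jar, finial and brush have not moved.

```bash
python3 -c "
from cell import finish_job;print(finish_job())"
```

```text
the job is handed in; nothing more can be done
None
```

Both pins were shaken out into the tray, the box is lying on its back on the pad and released, the jar, finial and brush were left untouched, and the job was handed in at about 14 s of the 64 s limit.

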